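# Loosen the left-hand wheel nut of a board-cleaning spindle

## Robot

A 6-joint arm with a two-finger parallel gripper is mounted at the origin on the work surface. World frame = base frame: x ahead of the robot, y to its left, z up, the work surface at z = 0. Lengths are in m, angles in rad, forces in N, time in s.
With the tool pointing down it reaches from about 0.275 to 0.75 m from the base axis. Payload 10.2 kg.
Tool frame: the origin (TCP) lies at the very end of the fingers, on their centre line; the grasp point (between the pads) lies 19 mm behind it (arm.grip_depth is the z of the grasp point in the tool frame, in m); z points along the fingers, y is the direction in which the jaws open and shut (so a half turn about z gives the same grasp; the last joint's range is limited). The gripper opens to 85 mm and grips with 20 to 120 N. Pads are 22 mm wide; open, the fingers measure 114 mm over their backs; the gripper's body (76 mm by 85 mm) begins 54 mm behind the grasp point. The pads swing forward as they close: fully open they stand 13 mm farther back than shut.
Start: joints at [-1.33, 0.313, 1.498, -0, 1.331, -0.223], TCP at [0.235, -0.47, 0.231] pointing down, gripper open.
Joint ranges: [-2.94, 2.94], [-0.97, 2.17], [0.19, 2.56], [-1.23, 4.37], [0.02, 3.11], [-2.88, 2.88]. Speed limits (rad/s): [2.39, 2.39, 3.01, 3.14, 3.14, 3.14].

## Interface

Orientations are given as a unit quaternion [x, y, z, w].
In Python, from bench import arm, jaws, inverse_kinematics, imaging, order, telemetry gives the robot as it stands. Calls block until the motion is done:
- arm.move_ptp(position, orientation): joint-space move of the TCP to a pose.
- arm.servo_line(position, feed=0.15, attitude=None): straight line of the TCP; attitude=None keeps the orientation; feed is the mean speed in m/s.
- arm.move_j(angles): joint-space move.
- jaws.move_gripper(opening): finger opening in m; the grip force is fixed at half the most; returns when the fingers have stopped.
- arm.wait(seconds).
- inverse_kinematics(position, orientation): joint angles nearest the present ones, or None.
- imaging.read_camera(name): name is "scene" or "side" or "wrist"; returns a dict with "color" (420x560x3 uint8, blue, green, red), "fov_y" (degrees; the focal length in pixels is half the picture's height over the tangent of half this angle, whatever the lens; pixels are square), "cx", "cy" (the principal point, pixels), "dist_coeffs" ([k1, k2, p1, p2, k3] as OpenCV has them; the pictures are not rectified), "camera_from_world" (4x4, takes a point from world to camera coordinates); the wrist camera has in their place "T_tool_cam" (4x4, takes a point from camera to tool coordinates, whose origin is the TCP and whose axes are the flange's). Camera axes: x right, y up, looking along -z (the intrinsics and any distortion apply to the point x, -y, -z); pixel columns grow to the right and rows downward; lengths in m; the calibration is good to about 2 mm. A picture is of the moment at which its call begins: read the wrist's pose just before it. There is no depth.
A pose or a line that the arm cannot do raises arm.MotionError and nothing moves.
- order.hand_in(): hands the job in, once; it reports no verdict.
Readings, each from a call of its own:
- telemetry.current_t(): time.
- telemetry.current_joint_pos(): joint angles.
- telemetry.current_joint_velocities(): joint speeds.
- telemetry.current_joint_efforts(): joint torques, N m.
- telemetry.current_ee_pos(): TCP position.
- telemetry.current_ee_rot(): TCP orientation.
- telemetry.current_wrist_force(): force on the tool from outside, world axes, zero at the start.
- telemetry.current_ft_torque(): the same for the moment, N m.
- telemetry.current_grip_width(): finger opening in m.
Only numpy, scipy, OpenCV 4.12 (cv2) and the standard library are available. Lean on these libraries where they do the work, as an engineer would, in place of code of your own. Each camera call takes 0.05 s, during which the arm holds its last target. There are 200 camera calls.

## Task

The cleaning wheel under the red nut is due for a change. That red nut has a left-hand thread, so loosen it by turning it clockwise as seen from above, about a quarter of a turn, then let go of it; do not tighten it further. Leave the black nut on the other spindle as it is.

Things in the scene. Friction and masses are not known exactly. Their poses are not given: they have to be found in the camera images.
- lh_grip (a point): Grip point of the red left-hand nut (white stripe and end bands), on its vertical axis, 126 mm above the table. The nut is an upright bar 66 mm long (point x axis), 14 thick (y), 30 tall (12 above and 18 below this point; z up) on a 28 mm hub. The flat pale 112 mm wheel lies 36 mm below this point. Its fixed round motor unit, 140 mm across, stands left or right, at varying yaw.
- lh_nut (a joint): Turn of the red nut in rad, growing as it loosens, CLOCKWISE from above (left-hand thread). Starts hand-tight at 0 to 0.25; anticlockwise only tightens it, to a dead stop at -0.5; the loosening side ends at 2.6. Takes about 0.12 N m to turn, stays where it is left, and rises 8 mm per full turn of loosening (2 mm a quarter turn).
- rh_grip (a point): The same grip point on the other spindle, alike but with a plain black nut without stripe (right-hand thread). To be left as it is.
- rh_nut (a joint): Turn of the black nut in rad, 0 at the start, growing as it loosens (anticlockwise from above). Must stay where it is.

How it is judged:
At the end, for the whole second after the job is handed in: The red left-hand nut stands still, loosened (clockwise) to between 1.0 and 2.3 rad on its joint, and the black nut is within 0.2 rad of where it started (value of joint lh_nut between 1 and 2.3 rad and velocity of joint lh_nut between -0.05 and 0.05 rad/s and value of joint rh_nut between -0.2 and 0.2 rad); the robot touches nothing.
It fails at once if the red nut is tightened further, beyond -0.35 rad on its joint (value of joint lh_nut below -0.35 rad).
It fails at once if the black nut is turned by more than 0.2 rad either way (value of joint rh_nut above 0.2 rad or value of joint rh_nut below -0.2 rad).
It also fails if it takes over 32 s, if anything falls off the work surface, if the arm or the gripper's body presses on something with over 40 N, if the wrist force passes 120 N, or if a joint passes its speed limit or range.

## Working session

There is one attempt and no reset: what is moved stays moved. The work goes in short steps, each a Python script; the robot and the scene stay as the last script left them, time stands still between calls to the robot, and variables do not carry over. Pictures are saved under pics/ and viewed, about 8 in all and at most 12, crops included, and the job is handed in when it is done.

```bash
mkdir -p pics
python3 - <<'E'
from bench import arm, imaging, telemetry
import cv2,numpy as np
a=imaging.read_camera("scene");b=imaging.read_camera("side")
cv2.imwrite("pics/a.png",a["color"]);cv2.imwrite("pics/b.png",b["color"])
for c in(a,b):
  print(c["fov_y"],c["cx"],c["cy"],c["dist_coeffs"]);print(np.linalg.inv(c["camera_from_world"]).round(3))
print(telemetry.current_t(),arm.grip_depth,telemetry.current_ee_rot())
E
```

```text
44.37304851028561 277.4973275753072 219.94281848448242 [-0.18275706  0.          0.          0.          0.        ]
[[ 0.269 -0.574  0.773  1.25 ]
 [ 0.963  0.164 -0.214 -0.195]
 [-0.004  0.802  0.597  0.699]
 [ 0.     0.     0.     1.   ]]
51.13213108830484 281.13001709160505 214.1959385295904 [-0.0715418  0.         0.         0.         0.       ]
[[-0.889  0.293 -0.352  0.284]
 [-0.457 -0.599  0.658  0.502]
 [-0.018  0.746  0.666  0.684]
 [ 0.     0.     0.     1.   ]]
0.1 -0.0187 [ 9.73236653e-01  2.29804417e-01 -1.01151649e-05 -5.88500770e-04]
```

View pics/a.png

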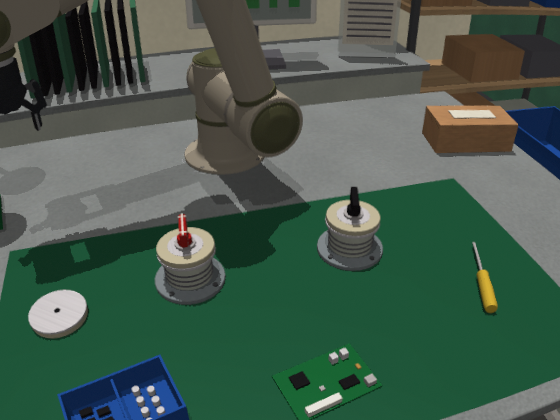

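View pics/b.png

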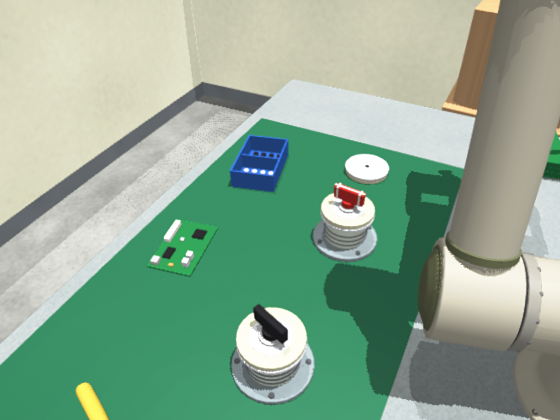

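The scene view shows the red nut on the left spindle at about (183,228) and the black nut at (354,203). In the side view the red nut is at (349,196) and the black one at (270,323). I'll triangulate the red nut, then look at it with the wrist camera.

```bash
cat > h.py <<'E'
import cv2,numpy as np
from scipy.spatial.transform import Rotation as R
from bench import arm,jaws,imaging,telemetry,inverse_kinematics,order
def rays(c,uv,Twc=None):
    if Twc is None: Twc=np.linalg.inv(c["camera_from_world"])
    f=c["color"].shape[0]/2/np.tan(np.radians(c["fov_y"]/2))
    K=np.array([[f,0,c["cx"]],[0,f,c["cy"]],[0,0,1]])
    p=cv2.undistortPoints(np.float64(uv).reshape(-1,1,2),K,np.array(c["dist_coeffs"])).reshape(-1,2)
    d=np.c_[p[:,0],-p[:,1],-np.ones(len(p))]@Twc[:3,:3].T
    return Twc[:3,3],d/np.linalg.norm(d,axis=1)[:,None]
def plane(o,d,z): return o+d*((z-o[2])/d[:,2])[:,None]
def redmask(im):
    b,g,r=[im[...,i].astype(int) for i in range(3)]
    m=((r>60)&(r>2.2*g)&(r>2.2*b)).astype(np.uint8)
    n,l,s,_=cv2.connectedComponentsWithStats(cv2.morphologyEx(m,cv2.MORPH_CLOSE,np.ones((9,9))))
    k=1+np.argmax(s[1:,4]); return (l==k)&(m>0),s[k]
def wristpose():
    T=np.eye(4);T[:3,3]=telemetry.current_ee_pos();T[:3,:3]=R.from_quat(telemetry.current_ee_rot()).as_matrix();return T
def down(psi): # jaw (tool y) direction at angle psi in world, z down
    y=np.array([np.cos(psi),np.sin(psi),0]);z=np.array([0,0,-1.]);return R.from_matrix(np.c_[np.cross(y,z),y,z]).as_quat()
E
python3 - <<'E'
from h import *
L=[]
for n in("scene","side"):
    c=imaging.read_camera(n);m,s=redmask(c["color"]);v,u=np.nonzero(m)
    uv=[u.mean(),v.mean()];print(n,uv,s);o,d=rays(c,[uv]);L.append((o,d[0]));print(plane(o,d,.126))
A=sum(np.eye(3)-np.outer(d,d) for o,d in L);b=sum((np.eye(3)-np.outer(d,d))@o for o,d in L)
p=np.linalg.solve(A,b);print(p,np.hypot(*p[:2]),[np.linalg.norm(np.cross(p-o,d)) for o,d in L])
c=imaging.read_camera("wrist");print(c["T_tool_cam"],c["fov_y"])
E
```

```text
scene [np.float64(183.4794520547945), np.float64(234.8584474885845)] [177 214  15  33 297]
[[ 0.50468208 -0.16500858  0.126     ]]
side [np.float64(348.73353293413174), np.float64(197.61676646706587)] [335 186  30  23 401]
[[ 0.48054317 -0.15142448  0.126     ]]
[ 0.48561491 -0.16517643  0.1126751 ] 0.5129377059237692 [np.float64(0.0013947804345223382), np.float64(0.001394780434522203)]
[[-9.94945120e-04  9.49948235e-01  3.12405763e-01  7.96469294e-02]
 [ 9.99999456e-01  1.04327649e-03  1.24386914e-05 -1.20289449e-03]
 [-3.14109475e-04  3.12405605e-01 -9.49948756e-01 -1.43097906e-01]
 [ 0.00000000e+00  0.00000000e+00  0.00000000e+00  1.00000000e+00]] 70.90021337365827
```

Run:
```python
from h import *
for k in range(-6,7,1):
    q=inverse_kinematics([.487,-.162,.24],down(k*np.pi/6)); print(k*30, None if q is None else np.round(q,2))
q=down(np.pi/2)
arm.move_ptp([.487,-.162,.24],q)
T=wristpose();c=imaging.read_camera("wrist");cv2.imwrite("pics/w.png",c["color"])
m,s=redmask(c["color"]);print(s,m.sum(),T[:3,3],T[:3,1],telemetry.current_t())
v,u=np.nonzero(m)
P=plane(*rays(c,np.c_[u,v],T@c["T_tool_cam"]),.138)[:,:2]
(ce,sz,an)=cv2.minAreaRect(P.astype(np.float32)*1000);print(ce,sz,an,P.mean(0))
```

```text
-180 [-0.55  0.28  1.52 -0.    1.34  2.59]
-150 [-0.55  0.28  1.52 -0.    1.34  2.07]
-120 [-0.55  0.28  1.52 -0.    1.34  1.54]
-90 [-0.55  0.28  1.52 -0.    1.34  1.02]
-60 [-0.55  0.28  1.52 -0.    1.34  0.5 ]
-30 [-0.55  0.28  1.52 -0.    1.34 -0.03]
0 [-0.55  0.28  1.52 -0.    1.34 -0.55]
30 [-0.55  0.28  1.52 -0.    1.34 -1.07]
60 [-0.55  0.28  1.52 -0.    1.34 -1.6 ]
90 [-0.55  0.28  1.52 -0.    1.34 -2.12]
120 [-0.55  0.28  1.52 -0.    1.34 -2.64]
150 None
180 [-0.55  0.28  1.52 -0.    1.34  2.59]
[ 263  171   27   75 1293] 862 [ 0.48684609 -0.16249452  0.23992639] [ 1.63495223e-03  9.99998661e-01 -6.55197930e-05] 1.9583
(482.2071533203125, -163.28546142578125) (67.48607635498047, 22.522911071777344) 0.5241574048995972 [ 0.47874115 -0.16332448]
```

View pics/w.png

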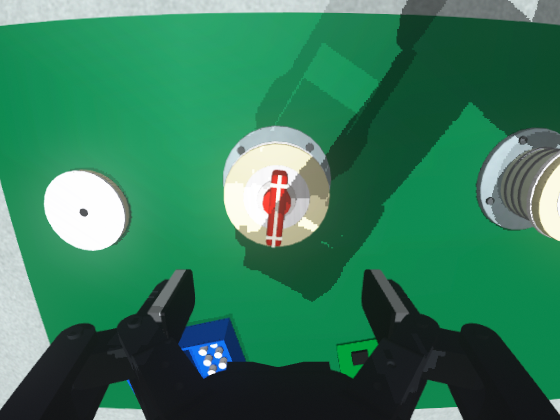

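The wrist view shows the red bar running nearly vertical in the image, from (280,172) to (273,245), with the hub at about (277,203). I'll enlarge it to fix its ends and angle.

Run:
```python
import cv2
i=cv2.imread("pics/w.png")[155:260,215:345];cv2.imwrite("pics/wz.png",cv2.resize(i,None,fx=5.5,fy=5.5,interpolation=cv2.INTER_NEAREST))
```

```text
(no output)
```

View pics/wz.png

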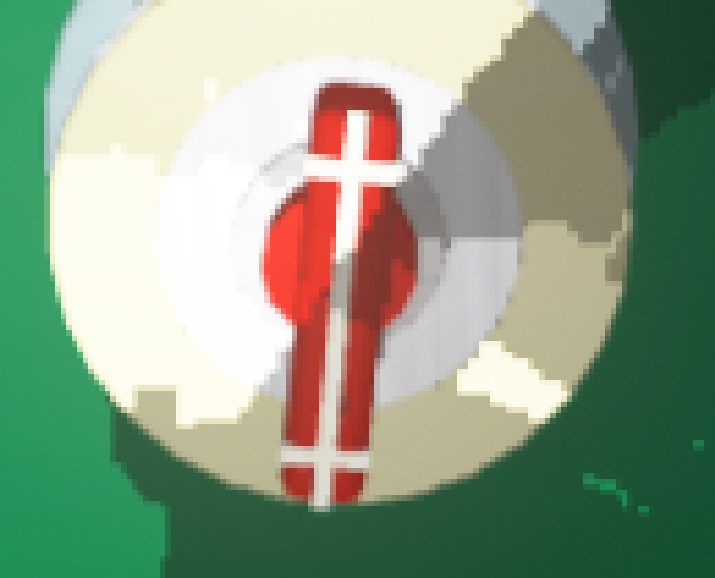

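The stripe runs from zoom pixel (357,110) to (321,510). I'll compute the nut's axis and angle from that, then grip.

Run:
```python
from h import *
T=wristpose();c=imaging.read_camera("wrist")
uv=np.array([[357,110],[321,510]])/5.5+[215,155]
P=plane(*rays(c,uv,T@c["T_tool_cam"]),.138)
d=P[1]-P[0];L=np.linalg.norm(d);th=np.arctan2(d[1],d[0]);ctr=P.mean(0)
print(P,L,th,ctr)
assert .058<L<.074
psi=th+np.pi/2;q=down(psi);np.save("g.npy",[ctr[0],ctr[1],psi])
jaws.move_gripper(.05)
arm.move_ptp([*ctr[:2],.17],q)
arm.servo_line([*ctr[:2],.110],feed=.06)
print(telemetry.current_ee_pos(),telemetry.current_wrist_force())
jaws.move_gripper(0.0)
print(telemetry.current_grip_width(),telemetry.current_wrist_force(),telemetry.current_ft_torque(),telemetry.current_t())
c=imaging.read_camera("wrist");cv2.imwrite("pics/w2.png",c["color"])
```

```text
[[ 0.45187688 -0.16000728  0.138     ]
 [ 0.51864889 -0.16599222  0.138     ]] 0.0670396997741037 -0.08939351684817826 [ 0.48526288 -0.16299975  0.138     ]
[ 0.48545523 -0.16313665  0.11036552] [-0.14978189 -0.27491428 -0.54419882]
0.01297174753062195 [-2.42243116 -5.10958945  5.52265189] [-0.73018312  0.42131797 -0.04681189] 4.4
```

View pics/w2.png

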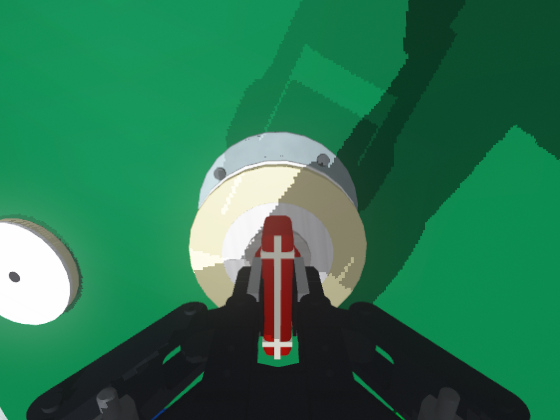

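The bar is held squarely between the pads, from (278,220) to (278,355), at 13 mm width and with small forces. Now I'll turn it clockwise in steps, rising with the thread.

```bash
python3 - <<'E'
from h import *
x,y,psi=np.load("g.npy")
for a in np.linspace(0,1.55,9)[1:]:
    arm.move_ptp([x,y,.110+.008*a/(2*np.pi)],down(psi-a))
    print(round(a,2),np.round(telemetry.current_wrist_force(),1),np.round(telemetry.current_ft_torque(),2),round(telemetry.current_grip_width(),4))
arm.wait(.2)
jaws.move_gripper(.05)
arm.servo_line([x,y,.24],feed=.12)
T=wristpose();c=imaging.read_camera("wrist");cv2.imwrite("pics/w3.png",c["color"][120:300,150:430])
print(telemetry.current_t(),T[:3,3],T[:3,1])
m,s=redmask(c["color"]);v,u=np.nonzero(m)
P=plane(*rays(c,np.c_[u,v],T@c["T_tool_cam"]),.14)[:,:2]
w=cv2.fitLine(P.astype(np.float32),cv2.DIST_L2,0,1e-4,1e-4).ravel();print(s,"bar angle",np.arctan2(w[1],w[0]),w,"start -0.089")
E
python3 -c "
import cv2;i=cv2.imread('pics/w3.png');cv2.imwrite('pics/w3z.png',cv2.resize(i,None,fx=2.8,fy=2.8))"
```

```text
0.19 [-2.4 -4.6  6.7] [-0.67  0.36 -0.09] 0.0129
0.39 [-2.1 -4.5  5.5] [-0.62  0.35 -0.16] 0.0129
0.58 [-2.2 -3.3  6.1] [-0.64  0.31 -0.12] 0.013
0.78 [-2.1 -4.5  5.1] [-0.67  0.2  -0.13] 0.0132
0.97 [-1.6 -4.8  5.4] [-0.66  0.13 -0.18] 0.0132
1.16 [-0.4 -4.4  5.7] [-0.72  0.1  -0.09] 0.0131
1.36 [-0.8 -4.3  4.9] [-0.78  0.07 -0.09] 0.0128
1.55 [-1.1 -4.2  5.5] [-0.82 -0.09 -0.08] 0.0129
8.825 [ 0.48502308 -0.16286188  0.23929725] [ 0.99764611 -0.06856299 -0.00116456]
[ 265  174   28   76 1315] bar angle 1.4939623 [ 0.07675847  0.9970497   0.48497823 -0.15709351] start -0.089
```

View pics/w3z.png

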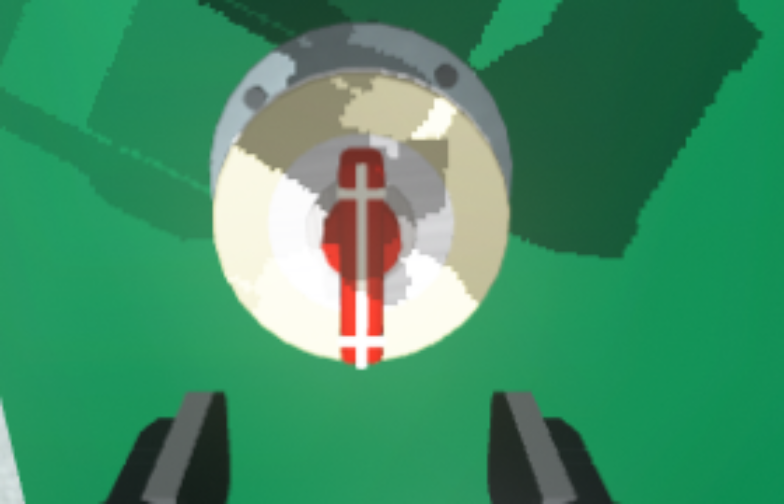

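The nut now stands at right angles to its first position: the bar runs from zoom pixel (362,150) to (362,365) and has turned 1.56 rad clockwise. The fingers are well clear of it, so I'm handing in.

Run:
```python
from h import *
arm.wait(.3);print(telemetry.current_wrist_force(),telemetry.current_t());order.hand_in()
```

```text
[ 0.10321482  0.28592307 -0.93648338] 9.125
the job is handed in; nothing more can be done
```

I loosened the red left-hand nut by about a quarter turn clockwise, let go of it and handed the job in at 9.1 s. No verdict is reported.

- **Red nut:** the wrist camera showed the bar going from -0.089 rad to -1.648 rad, so it turned about 1.56 rad clockwise. With a start of 0 to 0.25 rad, its joint should now read about 1.56 to 1.81 rad, inside the 1.0 to 2.3 rad allowed.
- **Forces:** the wrist force stayed under about 10 N at every reading while gripping and turning, and the grip held at 13 mm without slipping.
- **Robot at the end:** the open gripper was lifted about 10 cm clear of the nut, and the wrist force was below 1 N.
- **Black nut:** the arm never went near it. I did not take a final picture to check it.

One early measurement disagreed: the two fixed cameras put the red patch about 13 mm too low, because its visible hub pulled the centre down. I used that only for the approach. The grasp came from the wrist view, where the bar measured 67 mm against the 66 mm given.

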